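# Clear the polarimeter cradle, seat the sample tube and hold it down

## Robot

A 6-joint arm with a two-finger parallel gripper is mounted at the origin on the work surface. World frame = base frame: x ahead of the robot, y to its left, z up, the work surface at z = 0. Lengths are in m, angles in rad, forces in N, time in s.
With the tool pointing down it reaches from about 0.3 to 0.875 m from the base axis. Payload 6.4 kg.
Tool frame: the origin (TCP) lies on the centre line of the jaws, within the pads' length; the fingertips stand 25 mm ahead of it and the grasp point (between the pads) lies 6 mm ahead of it; z points along the fingers, y is the line along which they close (so a half turn about z gives the same grasp; the last joint's range is limited). The gripper opens to 85 mm and grips with 20 to 120 N. Pads are 22 mm wide; open, the fingers measure 114 mm over their backs; the gripper's body (76 mm by 85 mm) begins 54 mm behind the grasp point. The pads swing forward as they close: fully open they stand 13 mm farther back than shut.
Start: joints at [1.141, 0.181, 1.607, -0, 1.354, -0.206], TCP at [0.128, 0.561, 0.256] pointing down, gripper open.
Joint ranges: [-2.99, 2.99], [-0.89, 2.07], [0.3, 2.58], [-1.14, 4.28], [0, 2.63], [-3.12, 3.12]. Speed limits (rad/s): [2.57, 2.57, 3.01, 3.14, 3.14, 3.14].

## Interface

Orientations are given as a unit quaternion [w, x, y, z].
In Python, from bench import manip, optics, close_job, spotter gives the robot as it stands.
- The arm moves only by the tool drive_tool, never from a script. Its arguments are lists of equal length, an entry for each row: "angular": the turn, a rotation vector about the tool's x, y, z in rad, a list of three; "xyz": the shift along the tool's x, y, z in m, a list of three; "hand": the closure, from 0 (fully open) to 1 (shut). In form: {"angular": [[ax, ay, az], ...], "xyz": [[tx, ty, tz], ...], "hand": [hand, ...]}. A call has 1 to 10 rows; each row is the pose to reach, as a shift and turn from the pose commanded when the call began, along the tool's axes at that moment; what a row does not reach only later rows make up. A row lasts 1/10 s, in which the tool goes at most 50 mm and 8.59 degrees, less where a joint would pass 70% of its speed; a pose out of reach is approached as far as the arm can. A call with a gripper value outside its range is refused whole. The fingers move at their own pace and stop on an object; the grip force is fixed at half the most. Time passes only in rows, so rows that repeat a pose let the fingers close. It gives the time, the measured TCP pose, the force, the opening and the grip force at its end, in the units of the state.
- manip.get_state(): the state, without advancing time (a new reading comes with each control period).
- optics.read_camera(name): name is "scene" or "top" or "wrist"; returns the picture (400x640x3 uint8, blue, green, red); there is no depth.
- optics.camera_info(name): a dict with "intrinsics" (3x3 intrinsics, pixels), "k1" (the pictures are not rectified: a ray, as slopes to the right and down, at radius r is drawn at 1 + k1 r^2 times it, then the intrinsics apply), "position" and "orientation" of the camera in the world; the wrist camera has in their place "T_tool_cam" (4x4, takes a point from camera to tool coordinates, whose origin is the TCP and whose axes are the flange's). Camera axes: x right, y down, z forward; pixel columns grow to the right and rows downward; lengths in m; the calibration is good to about 2 mm. A picture is of the moment at which its call begins: read the wrist's pose just before it. camera_info takes no time and is no camera call.
- close_job(): hands the job in; it is judged then, once.
Trained networks look in the newest picture that a camera, given by its name, has taken for a name from the list of things; names that differ only in an ending like _2 or _b are one class to them, and where a whole thing is asked for, a point or a joint stands for the part that bears it (a point fixed in the world has none). Each returns a list of dicts, best first, with "confidence" (0 to 1); they miss things now and then, are a little off and sometimes report something else, mostly with a low value. They report only what shows in the picture. A call takes as long as a camera call. They do not tell look-alikes from the thing itself.
- spotter.find_in(camera, thing): "pixel" ([column, row] in pixels, amid what is visible of it).
The state is a dict: "clock": time; "joint_pos": joint angles; "joint_vel": joint speeds; "joint_efforts": joint torques, N m; "position": TCP position; "tcp_rot": TCP orientation; "ft_force": force on the tool from outside, world axes, zero at the start; "moment": the same for the moment, N m; "finger_gap": finger opening in m; "grasp_force": force on a finger pad.
Only numpy, scipy, OpenCV 4.12 (cv2) and the standard library are available. Lean on these libraries where they do the work, as an engineer would, in place of code of your own. Each camera call takes 0.05 s, during which the arm holds its last target. There are 200 camera calls.

## Task

A sample cup has been left standing in the polarimeter's sprung V cradle: take it out and nest it upright inside the like cup on the bench, where that cup stays. Then lay the steel sample tube in the V cradle, lengthwise and centred between the two heads, and push it down gently so that it bears on both flanks of the V and the sprung cradle sinks about 8 mm; finish while still holding it pushed down, not letting go. Do not drop the tube, and leave the bottle, the jar and the white tray alone.

Things in the scene. Friction and masses are not known exactly. Their poses are not given: they have to be found in the camera images.
- polarimeter: White bench polarimeter, fixed: base 250 x 130 mm, 14 mm thick, with a box-shaped white head (42 long, 100 wide, top 100 mm above the bench) at each end. Between the heads (162 mm apart) is the blue V cradle. Origin: under the centre, on the bench; x runs lengthwise from head to head (the V's direction), y across, z up.
- seat (a point): Where the centre of the seated tube comes; 66 mm above the bench with the cradle up, sinks with it. x along the V, y across, z up. Two blue 90-degree V supports (14 mm thick, 54 wide, tops level with this point) stand 41 mm either side along x; the 68 mm gap between them is free for fingers down to the cradle's aluminium floor (116 x 60 mm), 32 mm below this point.
- carriage (a joint): Sinking of the sprung V cradle, in m: 0 = up, 0.012 = down on its stop. It starts at 0. The spring needs about 5 N of push on the seated tube to start moving, then about 0.8 N more per mm; it springs back up when not pushed. The tube's weight alone does not move it.
- flank_left: The two sloped blue faces (45 degrees) on the +y side of the V cradle, as one part; origin on the cradle's underside centre, 38 mm below the seat point; same axes as the seat.
- flank_right: The same on the -y side of the V cradle.
- tube: Steel sample tube, a closed plain cylinder 28 mm in diameter and 120 mm long, black end rings and a thin brass ring at the middle, about 0.2 kg. Origin at its centre; x along its axis. It starts lying level in the green rest, its axis 42 mm above the bench.
- tube_rest: Green plastic rest for the tube, fixed: 110 x 70 mm foot 8 mm thick with two notched uprights (10 mm thick, 47 mm wide, top 38 mm) centred 45 mm either side of the middle, leaving an 80 mm gap for fingers under and beside the tube's middle. Origin under the centre, on the bench; x along the tube.
- cup_left_in_cradle: Bare metal sample cup, tapered and open at the top: 56 mm high, outside diameter 60 mm at the rim and 32 mm at the foot, wall 2.5 mm, bottom 4 mm, 0.09 kg. Origin at the centre of its underside, z up. It starts upright on the cradle's floor between the V supports, foot 34 mm above the bench.
- cup_on_bench: A cup of the same shape, standing upright on the bench. Origin at the centre of its underside, z up. A cup nested in it comes to rest with its foot, and its rim, 10 to 16 mm higher than this one's.
- sauce_bottle: Amber bottle with red cap, 52 mm diameter, 170 mm high; a bystander. Origin at the underside centre.
- sample_jar: Clear jar with blue lid, 60 mm diameter, 80 mm high; a bystander. Origin at the underside centre.
- white_tray: Shallow white tray, 110 x 150 x 22 mm; a bystander. Origin at the underside centre.
Not all that is in view belongs to the job. There is more than one size of the tube; the one meant has the size given above.

How it is judged:
By the outcome, as a careful person would: the job done as asked, in the order asked, and still so for the second after the job is handed in, while the arm keeps its last pose, push and grip.
It also fails if it takes over 64 s, if anything falls off the work surface, if the arm or the gripper's body presses on something with over 40 N, if the wrist force passes 120 N, or if a joint passes its speed limit or range.

## Working session

There is one attempt and no reset: what is moved stays moved. The work goes in short steps, Python scripts to look and compute and a tool call to move; the robot and the scene stay as the last step left them, time stands still between calls to the robot, and variables do not carry over. Pictures are saved under pics/ and viewed, at most 10 in all, crops included, and the job is handed in when it is done.

Besides the shell and the picture viewer there is one more tool, called after ">>>" by a JSON object that holds its "name" and its "arguments". drive_tool: Moves the arm, as the interface text tells. Its arguments: {"type":"object","properties":{"angular":{"type":"array","items":{"type":"array","items":{"type":"number"}}},"xyz":{"type":"array","items":{"type":"array","items":{"type":"number"}}},"hand":{"type":"array","items":{"type":"number"}}},"required":["angular","xyz","hand"]}

```bash
mkdir -p pics; ls
cat > h.py <<'E'
import numpy as np, cv2
from scipy.spatial.transform import Rotation as R
from bench import manip, optics, close_job, spotter
def rot(q): return R.from_quat([q[1],q[2],q[3],q[0]]).as_matrix()
def campose(n,st=None):
    c=optics.camera_info(n)
    if n=="wrist":
        s=st or manip.get_state(); T=np.array(c["T_tool_cam"]); Rt=rot(s["tcp_rot"])
        return c,Rt@T[:3,:3],Rt@T[:3,3]+np.array(s["position"])
    o=np.array(c["orientation"]); 
    return c,(rot(o) if o.size==4 else o),np.array(c["position"])
def ray(n,px,st=None):
    c,Rc,p=campose(n,st); K=np.array(c["intrinsics"],float)
    u=cv2.undistortPoints(np.array([[px]],float),K,np.array([c["k1"],0,0,0.]))[0,0]
    return p,Rc@np.array([u[0],u[1],1.])
def atz(n,px,z,st=None):
    p,d=ray(n,px,st); return p+d*(z-p[2])/d[2]
def proj(n,P,st=None):
    c,Rc,p=campose(n,st); K=np.array(c["intrinsics"],float)
    q=(np.atleast_2d(P)-p)@Rc
    return cv2.projectPoints(q.reshape(-1,1,3),np.zeros(3),np.zeros(3),K,np.array([c["k1"],0,0,0.]))[0].reshape(-1,2)
def tri(n1,p1,n2,p2):
    a,d=ray(n1,p1); b,e=ray(n2,p2); 
    s=np.linalg.lstsq(np.c_[d,-e],b-a,rcond=None)[0]
    return (a+s[0]*d+b+s[1]*e)/2, np.linalg.norm(a+s[0]*d-b-s[1]*e)
E
python3 - <<'E'
from h import *
np.set_printoptions(precision=4,suppress=True)
print(manip.get_state())
print(optics.camera_info("scene"),optics.camera_info("wrist"))
for n in ["scene","top","wrist"]:
    cv2.imwrite(f"pics/{n}0.png",optics.read_camera(n))
for n in ["scene","top"]:
    for t in ["polarimeter","seat","tube","tube_rest","cup_left_in_cradle","cup_on_bench","flank_left","flank_right"]:
        print(n,t,[(np.round(f["pixel"]).tolist(),round(f["confidence"],2)) for f in spotter.find_in(n,t)][:4])
E
```

```text
pics
{'clock': 0.0, 'joint_pos': array([ 1.1407,  0.1815,  1.608 ,  0.    ,  1.3538, -0.2063]), 'joint_vel': array([-0.0002, -0.0005, -0.0008, -0.0005, -0.0017, -0.0014]), 'joint_efforts': array([  0.0005, -44.4879, -35.1332,  -0.    ,   0.0092,   0.    ]), 'position': array([0.1274, 0.5602, 0.2554]), 'tcp_rot': array([-0.0003,  0.1117,  0.9937, -0.0008]), 'ft_force': array([-0.9894, -0.1601,  0.4063]), 'moment': array([-0.0366, -0.0125,  0.0428]), 'grasp_force': 0.0, 'finger_gap': 0.08530253940808202}
{'intrinsics': array([[385.1302,   0.    , 322.163 ],
       [  0.    , 385.1302, 199.8709],
       [  0.    ,   0.    ,   1.    ]]), 'k1': -0.05358600386526353, 'position': array([ 0.8681, -0.6623,  0.6425]), 'orientation': array([-0.4351,  0.8666,  0.2187, -0.109 ])} {'intrinsics': array([[326.6993,   0.    , 320.0956],
       [  0.    , 326.6993, 198.4704],
       [  0.    ,   0.    ,   1.    ]]), 'k1': -0.03960364522439344, 'T_tool_cam': array([[ 0.0001, -0.9454, -0.326 ,  0.0845],
       [ 1.    , -0.    ,  0.0004,  0.0008],
       [-0.0004, -0.326 ,  0.9454, -0.118 ],
       [ 0.    ,  0.    ,  0.    ,  1.    ]])}
scene polarimeter [([334.0, 214.0], 0.61)]
scene seat [([342.0, 207.0], 0.62)]
scene tube [([139.0, 277.0], 0.78), ([272.0, 318.0], 0.71), ([213.0, 286.0], 0.56)]
scene tube_rest [([218.0, 304.0], 0.78)]
scene cup_left_in_cradle [([333.0, 196.0], 0.87)]
scene cup_on_bench [([352.0, 145.0], 0.71)]
scene flank_left [([338.0, 342.0], 0.67)]
scene flank_right [([330.0, 211.0], 0.57)]
top polarimeter []
top seat [([311.0, 206.0], 0.74)]
top tube [([424.0, 191.0], 0.77), ([448.0, 300.0], 0.67), ([434.0, 232.0], 0.65)]
top tube_rest [([431.0, 240.0], 0.93)]
top cup_left_in_cradle [([305.0, 193.0], 0.54)]
top cup_on_bench [([198.0, 233.0], 0.72)]
top flank_left [([322.0, 204.0], 0.6), ([434.0, 231.0], 0.19)]
top flank_right [([321.0, 195.0], 0.47)]
```

View pics/top0.png

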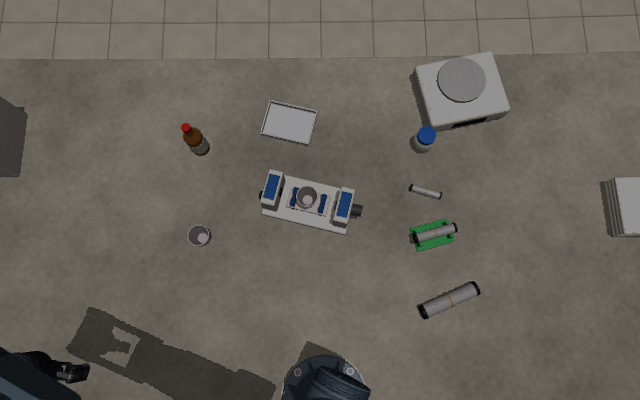

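View pics/scene0.png

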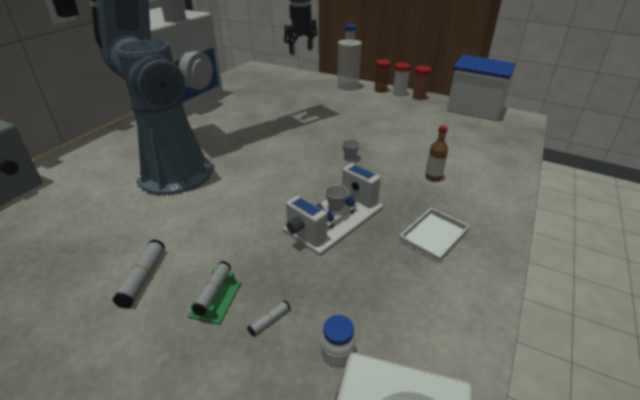

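Run:
```python
from h import *
np.set_printoptions(precision=4,suppress=True)
c,Rc,p=campose("top"); print(p,Rc)
print("rims", atz("top",(305,193),.09), atz("top",(198,233),.056), atz("scene",(352,145),.03))
for px in [(424,191),(448,300),(434,232)]: print("tube",atz("top",px,.03))
print("rest tube .042",atz("top",(434,232),.042))
```

```text
[0.2318 0.0016 1.3448] [[-0.0152 -0.9743  0.2248]
 [-0.9999  0.0139 -0.0075]
 [ 0.0042 -0.2249 -0.9744]]
rims [0.5393 0.0457 0.09  ] [0.4385 0.3416 0.056 ] [0.4225 0.3751 0.03  ]
tube [ 0.5551 -0.2941  0.03  ]
tube [ 0.2489 -0.3395  0.03  ]
tube [ 0.4358 -0.3147  0.03  ]
rest tube .042 [ 0.434  -0.3118  0.042 ]
```

The top view shows the polarimeter centred at about (308,202) with the cup in its cradle at (306,197), and the bench cup at (199,235). The medium tube lies in the green rest at (434,232); the small tube at (425,191) and the large one at (449,300) are decoys. The scene view agrees with this layout.

```bash
cat >> h.py <<'E'
def go(P,ang,st=None,pos=None):
    """tool shift/turn from current pose to TCP at P, pointing down, tool y axis along ang (mod pi)"""
    s=st or manip.get_state(); Rt=rot(s["tcp_rot"]); best=None
    for k in (0,np.pi):
        y=np.array([np.cos(ang+k),np.sin(ang+k),0]); z=np.array([0,0,-1.]); Rn=np.c_[np.cross(y,z),y,z]
        rv=R.from_matrix(Rt.T@Rn).as_rotvec()
        if best is None or np.linalg.norm(rv)<np.linalg.norm(best): best=rv
    return np.round(Rt.T@(np.array(P)-(s["position"] if pos is None else pos)),4),np.round(best,3)
E
python3 - <<'E'
from h import *
np.set_printoptions(precision=4,suppress=True)
a,b=atz("top",(272,188),.1),atz("top",(344,206),.1)
d=b-a; print("heads",a,b,np.linalg.norm(d),(a+b)/2,"ax ang",np.arctan2(d[1],d[0]))
e=atz("top",(456,228),.045)-atz("top",(413,237),.045); print("tube len",np.linalg.norm(e),"ang",np.arctan2(e[1],e[0]))
print(rot(manip.get_state()["tcp_rot"]))
ang=np.arctan2(d[1],d[0])+np.pi/2
P=(a+b)/2; P[2]=.25; print(go(P,ang))
cup,err=tri("top",(305,193),"scene",(333,196)); print(cup,err)
E
```

```text
heads [0.5522 0.1352 0.1   ] [ 0.4992 -0.0598  0.1   ] 0.20204775428877952 [0.5257 0.0377 0.1   ] ax ang -1.836039965735258
tube len 0.12320465793326475 ang -1.3772665110323887
[[-0.9751  0.2219  0.    ]
 [ 0.2219  0.9751  0.0001]
 [-0.      0.0001 -1.    ]]
(array([-0.5042, -0.4216,  0.0063]), array([ 0.   ,  0.   , -1.529]))
[0.5332 0.0401 0.0785] 0.021003997780749413
```

>>> {"name": "drive_tool", "arguments": {"angular": [[0,0,0.15],[0,0,0.3],[0,0,0.45],[0,0,0.6],[0,0,0.75],[0,0,0.9],[0,0,1.05],[0,0,1.2],[0,0,1.35],[0,0,1.5]], "xyz": [[-0.03,-0.025,0],[-0.066,-0.055,0],[-0.102,-0.085,0],[-0.138,-0.115,0],[-0.174,-0.145,0],[-0.21,-0.175,0],[-0.246,-0.205,0],[-0.282,-0.235,0],[-0.318,-0.265,0],[-0.354,-0.295,0]], "hand": [0,0,0,0,0,0,0,0,0,0]}}

```text
clock: 1.95
position: [0.4082, 0.1928, 0.2567]
tcp_rot: [0.0, 0.761, 0.649, 0.001]
ft_force: [0.4, 0.9, 0.5]
finger_gap: 0.0853
grasp_force: 0.0
```

Run:
```python
from h import *
np.set_printoptions(precision=4,suppress=True)
s=manip.get_state(); print(s["position"],s["joint_pos"],rot(s["tcp_rot"]),s["clock"]); print(go([.5257,.0377,.25],-.265))
```

```text
[0.4082 0.1928 0.2567] [ 0.1771 -0.107   1.9036  0.0001  1.3439  0.3363] [[ 0.1586  0.9873  0.0011]
 [ 0.9873 -0.1586  0.0003]
 [ 0.0005  0.001  -1.    ]] 1.95
(array([-0.1345,  0.1405,  0.0068]), array([ 0.001, -0.001,  0.106]))
```

>>> {"name": "drive_tool", "arguments": {"angular": [[0,0,0.05],[0,0,0.106],[0,0,0.106],[0,0,0.106],[0,0,0.106],[0,0,0.106],[0,0,0.106]], "xyz": [[-0.03,0.032,0],[-0.06,0.064,0],[-0.09,0.096,0],[-0.12,0.126,0.005],[-0.1345,0.1405,0.007],[-0.1345,0.1405,0.007],[-0.1345,0.1405,0.007]], "hand": [0,0,0,0,0,0,0]}}

```text
clock: 2.65
position: [0.5252, 0.0406, 0.249]
tcp_rot: [-0.001, 0.793, 0.61, -0.0]
ft_force: [-0.1, -0.6, -0.4]
finger_gap: 0.0855
grasp_force: 0.0
```

Run:
```python
from h import *
np.set_printoptions(precision=4,suppress=True)
s=manip.get_state(); im=optics.read_camera("wrist"); cv2.imwrite("pics/w1.png",im)
print(s["position"],s["clock"])
for t in ["seat","cup_left_in_cradle","flank_left","flank_right","polarimeter"]:
    print(t,[(np.round(f["pixel"]).tolist(),round(f["confidence"],2)) for f in spotter.find_in("wrist",t)][:3])
```

```text
[0.5252 0.0406 0.249 ] 2.65
seat [([324.0, 144.0], 0.86)]
cup_left_in_cradle [([330.0, 187.0], 0.74)]
flank_left [([314.0, 142.0], 0.64)]
flank_right [([342.0, 140.0], 0.57)]
polarimeter [([327.0, 150.0], 0.56)]
```

View pics/w1.png

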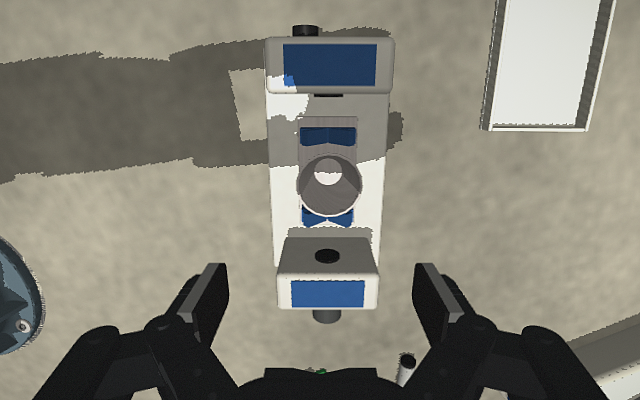

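The wrist view shows the cup rim centred near (330,184). The far head's top spans (266,38) to (393,93) and the near head's top spans (278,272) to (379,309).

Run:
```python
from h import *
np.set_printoptions(precision=4,suppress=True)
s=manip.get_state()
A=[atz("wrist",p,.1,s) for p in [(266,39),(394,39),(392,93),(267,93)]]
B=[atz("wrist",p,.1,s) for p in [(278,271),(378,271),(379,309),(277,309)]]
a,b=np.mean(A,0),np.mean(B,0); d=b-a; print(np.array(A),np.array(B),(a+b)/2,np.linalg.norm(d),"ang",np.arctan2(d[1],d[0]))
print("cup",atz("wrist",(329.5,184.5),.09,s))
print("rim w",[atz("wrist",p,.09,s) for p in [(297,184),(362,184),(330,154),(330,215)]])
```

```text
[[0.516  0.1666 0.1   ]
 [0.6088 0.1424 0.1   ]
 [0.5998 0.1045 0.1   ]
 [0.5051 0.1293 0.1   ]] [[ 0.4665 -0.0254  0.1   ]
 [ 0.5574 -0.0494  0.1   ]
 [ 0.5499 -0.092   0.1   ]
 [ 0.4527 -0.0663  0.1   ]] [0.532  0.0387 0.1   ] 0.2005181317822005 ang -1.8269788737852037
cup [0.5336 0.0415 0.09  ]
rim w [array([0.5059, 0.0493, 0.09  ]), array([0.5616, 0.0346, 0.09  ]), array([0.5407, 0.0678, 0.09  ]), array([0.5269, 0.0132, 0.09  ])]
```

>>> {"name": "drive_tool", "arguments": {"angular": [[0,0,0],[0,0,0],[0,0,0],[0,0,0],[0,0,0],[0,0,0],[0,0,0]], "xyz": [[0.003,0.008,0.02],[0.003,0.008,0.05],[0.003,0.008,0.08],[0.003,0.008,0.11],[0.003,0.008,0.135],[0.003,0.008,0.149],[0.003,0.008,0.149]], "hand": [0,0,0,0,0,0,0]}}

```text
clock: 3.65
position: [0.5326, 0.0415, 0.0985]
tcp_rot: [-0.001, 0.792, 0.61, -0.001]
ft_force: [-1.1, -0.9, 0.4]
finger_gap: 0.0857
grasp_force: 0.0
```

Run:
```python
from h import *
s=manip.get_state(); im=optics.read_camera("wrist"); cv2.imwrite("pics/w2.png",im); print(s["position"])
```

```text
[0.53264346 0.04154605 0.09854445]
```

View pics/w2.png

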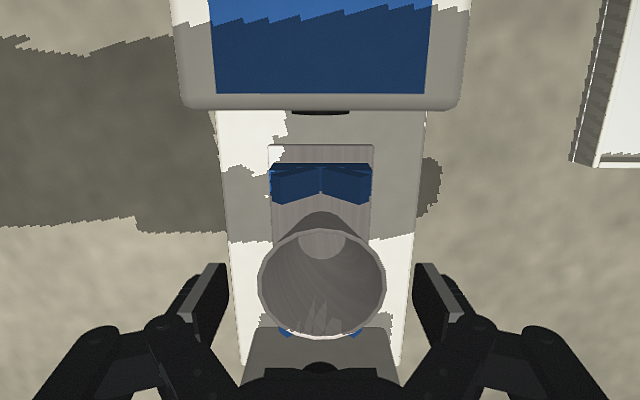

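Run:
```python
from h import *
np.set_printoptions(precision=4,suppress=True)
s=manip.get_state(); Rt=rot(s["tcp_rot"])
print(proj("wrist",s["position"]+Rt@np.array([0,0,.0085]),s), atz("wrist",(321.5,283.5),.09,s), [atz("wrist",p,.09,s) for p in [(258,283),(386,283),(322,228),(322,340)]])
print("bench cup hover",go([.4385,.3416,.25],-.1))
```

```text
[[321.253  284.8232]] [0.5338 0.0409 0.09  ] [array([0.5058, 0.0485, 0.09  ]), array([0.5624, 0.0336, 0.09  ]), array([0.5411, 0.0677, 0.09  ]), array([0.5258, 0.0095, 0.09  ])]
bench cup hover (array([ 0.2659, -0.1691, -0.1497]), array([-0.001,  0.   , -0.159]))
```

>>> {"name": "drive_tool", "arguments": {"angular": [[0,0,0],[0,0,0],[0,0,0],[0,0,0],[0,0,0],[0,0,0],[0,0,0]], "xyz": [[0,0,0],[0,0,0],[0,0,0],[0,0,0],[0,0,0],[0,0,0],[0,0,0]], "hand": [0.3,0.5,0.6,0.7,0.7,0.7,0.7]}}

```text
clock: 4.4
position: [0.5353, 0.0409, 0.1022]
tcp_rot: [0.001, 0.792, 0.61, 0.001]
ft_force: [-1.7, 0.2, 5.4]
finger_gap: 0.0551
grasp_force: 62.0
```

>>> {"name": "drive_tool", "arguments": {"angular": [[0,0,0],[0,0,0],[0,0,0],[0,0,0],[0,0,0]], "xyz": [[0,0,-0.01],[0,0,-0.03],[0,0,-0.06],[0,0,-0.1],[0,0,-0.14]], "hand": [0.7,0.7,0.7,0.7,0.7]}}

```text
clock: 4.9
position: [0.5336, 0.041, 0.2422]
tcp_rot: [-0.0, 0.793, 0.61, -0.0]
ft_force: [1.0, -0.9, -0.5]
finger_gap: 0.0555
grasp_force: 63.5
```

Run:
```python
from h import *
s=manip.get_state(); im=optics.read_camera("wrist"); cv2.imwrite("pics/w3.png",im); print(s["position"],s["finger_gap"],s["grasp_force"],s["ft_force"])
for n in ["top","scene"]:
    optics.read_camera(n)
    for t in ["cup_on_bench","cup_left_in_cradle"]: print(n,t,spotter.find_in(n,t)[:3])
```

```text
[0.53363895 0.04104226 0.24220035] 0.055511893064385275 63.51826271507889 [ 0.98192546 -0.93145247 -0.52856966]
top cup_on_bench [{'pixel': [195.7, 234.0], 'confidence': 0.88}, {'pixel': [434.4, 231.3], 'confidence': 0.17}]
top cup_left_in_cradle [{'pixel': [431.3, 230.3], 'confidence': 0.3}]
scene cup_on_bench [{'pixel': [353.8, 148.8], 'confidence': 0.45}]
scene cup_left_in_cradle [{'pixel': [334.4, 151.7], 'confidence': 0.96}]
```

View pics/w3.png

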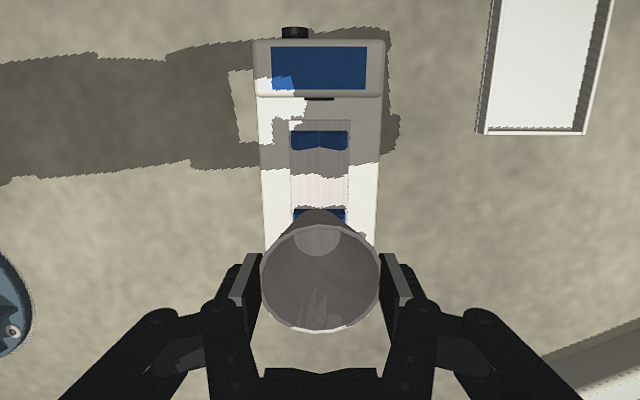

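>>> {"name": "drive_tool", "arguments": {"angular": [[0,0,0],[0,0,0],[0,0,0],[0,0,0],[0,0,0],[0,0,0],[0,0,0],[0,0,0],[0,0,0]], "xyz": [[0.02,-0.02,0],[0.05,-0.05,0],[0.08,-0.08,0],[0.11,-0.11,0.0],[0.14,-0.14,0.02],[0.165,-0.16,0.04],[0.179,-0.174,0.04],[0.179,-0.174,0.04],[0.179,-0.174,0.04]], "hand": [0.7,0.7,0.7,0.7,0.7,0.7,0.7,0.7,0.7]}}

```text
clock: 6.15
position: [0.4112, 0.2585, 0.1993]
tcp_rot: [-0.0, 0.792, 0.61, -0.001]
ft_force: [0.5, -0.0, -1.0]
finger_gap: 0.0553
grasp_force: 63.7
```

Run:
```python
from h import *
s=manip.get_state(); im=optics.read_camera("wrist"); cv2.imwrite("pics/w4.png",im); print(s["position"],s["finger_gap"],s["grasp_force"],s["clock"],s["tcp_rot"])
print(spotter.find_in("wrist","cup_on_bench")[:3])
print([atz(n,p,.056) for n,p in [("top",(199,235))]])
```

```text
[0.41123646 0.25845364 0.19930259] 0.05528783946804733 63.74981633853167 6.15 [-1.45191463e-04  7.92102450e-01  6.10387340e-01 -9.91322393e-04]
[{'pixel': [320.8, 81.7], 'confidence': 0.67}]
[array([0.43293738, 0.33859203, 0.056     ])]
```

View pics/w4.png

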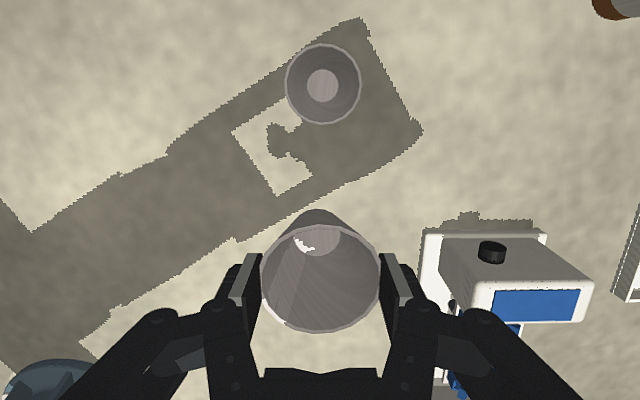

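Run:
```python
from h import *
np.set_printoptions(precision=4,suppress=True)
s=manip.get_state(); Rt=rot(s["tcp_rot"]); p=np.array(s["position"])
b=atz("wrist",(323,84),.056,s); print("bench",b,[np.linalg.norm(atz("wrist",q,.056,s)-b) for q in [(285,84),(361,84),(323,44),(323,124)]])
for dz in (.006,.010,.014,.018):
    z=p[2]-dz; L,Rr,T,B=[Rt.T@(atz("wrist",q,z,s)-p) for q in [(259.5,279),(381,279),(321,225),(321,333)]]
    print(dz,Rr[1]-L[1],T[0]-B[0],(L+Rr)/2,(T+B)/2)
```

```text
bench [0.4361 0.3411 0.056 ] [np.float64(0.028894489214462922), np.float64(0.028903538793870472), np.float64(0.028061230415033285), np.float64(0.02997022206592374)]
0.006 0.05348922499287459 0.05546189783563965 [ 0.0046 -0.0005  0.006 ] [ 0.0028 -0.0001  0.006 ]
0.01 0.055215636822711994 0.05725197941826559 [ 0.002  -0.0005  0.01  ] [ 0.0001 -0.0001  0.01  ]
0.014 0.05694204865254931 0.059042061000891564 [-0.0006 -0.0004  0.014 ] [-0.0025 -0.0001  0.014 ]
0.018 0.05866846048238674 0.06083214258351753 [-0.0031 -0.0004  0.018 ] [-0.0051 -0.0001  0.018 ]
```

>>> {"name": "drive_tool", "arguments": {"angular": [[0,0,0],[0,0,0],[0,0,0],[0,0,0],[0,0,0],[0,0,0],[0,0,0],[0,0,0],[0,0,0]], "xyz": [[0.03,0.001,0],[0.06,0.002,0],[0.08,0.003,0],[0.087,0.003,0.01],[0.087,0.003,0.03],[0.087,0.003,0.055],[0.087,0.003,0.08],[0.087,0.003,0.099],[0.087,0.003,0.099]], "hand": [0.7,0.7,0.7,0.7,0.7,0.7,0.7,0.7,0.7]}}

```text
clock: 7.15
position: [0.4349, 0.3395, 0.0977]
tcp_rot: [-0.001, 0.793, 0.609, -0.003]
ft_force: [-1.1, -0.3, -1.1]
finger_gap: 0.0547
grasp_force: 63.8
```

>>> {"name": "drive_tool", "arguments": {"angular": [[0,0,0],[0,0,0],[0,0,0]], "xyz": [[0,0,0.004],[0,0,0.008],[0,0,0.01]], "hand": [0.7,0.7,0.7]}}

```text
clock: 7.45
position: [0.4376, 0.3419, 0.0919]
tcp_rot: [0.0, 0.793, 0.61, 0.001]
ft_force: [-0.7, -1.4, -0.9]
finger_gap: 0.0551
grasp_force: 63.8
```

>>> {"name": "drive_tool", "arguments": {"angular": [[0,0,0],[0,0,0]], "xyz": [[0,0,0.002],[0,0,0.004]], "hand": [0.7,0.7]}}

```text
clock: 7.65
position: [0.4373, 0.3421, 0.0877]
tcp_rot: [0.0, 0.792, 0.61, 0.0]
ft_force: [-0.5, -0.7, -1.1]
finger_gap: 0.0551
grasp_force: 63.8
```

>>> {"name": "drive_tool", "arguments": {"angular": [[0,0,0],[0,0,0]], "xyz": [[0,0,0.0015],[0,0,0.003]], "hand": [0.7,0.7]}}

```text
clock: 7.85
position: [0.437, 0.342, 0.0843]
tcp_rot: [0.0, 0.792, 0.61, 0.0]
ft_force: [-0.4, -0.2, -0.5]
finger_gap: 0.0549
grasp_force: 63.8
```

>>> {"name": "drive_tool", "arguments": {"angular": [[0,0,0],[0,0,0]], "xyz": [[0,0,0.0015],[0,0,0.003]], "hand": [0.7,0.7]}}

```text
clock: 8.05
position: [0.438, 0.3425, 0.0828]
tcp_rot: [0.0, 0.792, 0.61, 0.001]
ft_force: [-3.5, -0.7, 17.5]
finger_gap: 0.055
grasp_force: 65.3
```

Run:
```python
from h import *
s=manip.get_state(); im=optics.read_camera("scene")
q=proj("scene",[.436,.341,.05])[0].astype(int); print(q,s["ft_force"],s["position"])
im2=im[q[1]-50:q[1]+50,q[0]-60:q[0]+60]; im2=cv2.resize(im2,None,fx=3,fy=3,interpolation=cv2.INTER_CUBIC)
w=optics.read_camera("wrist")[170:380,200:440]; w=cv2.resize(w,(343,300))
cv2.imwrite("pics/s5.png",np.hstack([im2,w]))
```

```text
[351 144] [-3.48235849 -0.74648837 17.53752283] [0.43803611 0.34252391 0.08284985]
```

View pics/s5.png

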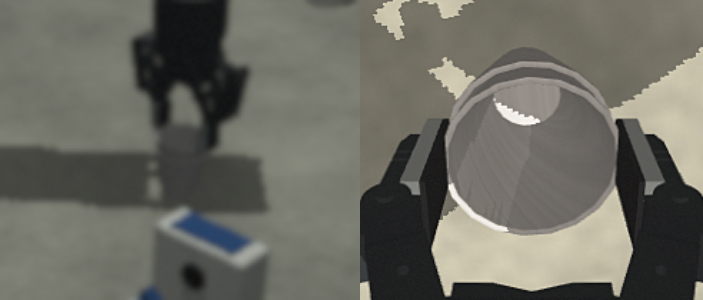

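The two rims show nested and concentric, with 17 N of contact. I'll ease off a little and release.

>>> {"name": "drive_tool", "arguments": {"angular": [[0,0,0],[0,0,0],[0,0,0],[0,0,0],[0,0,0],[0,0,0],[0,0,0],[0,0,0],[0,0,0]], "xyz": [[0,0,-0.0015],[0,0,-0.0015],[0,0,-0.0015],[0,0,-0.0015],[0,0,-0.0015],[0,0,-0.005],[0,0,-0.03],[0,0,-0.07],[0,0,-0.11]], "hand": [0.7,0.4,0.1,0,0,0,0,0,0]}}

```text
clock: 9.05
position: [0.4364, 0.3416, 0.192]
tcp_rot: [-0.0, 0.793, 0.61, -0.001]
ft_force: [0.9, 0.1, 0.5]
finger_gap: 0.0855
grasp_force: 0.0
```

Run:
```python
from h import *
np.set_printoptions(precision=4,suppress=True)
s=manip.get_state(); w=optics.read_camera("wrist")
q=proj("wrist",[.436,.341,.05],s)[0].astype(int); print(q,s["joint_pos"])
w=cv2.resize(w[max(q[1]-90,0):q[1]+90,q[0]-100:q[0]+100],None,fx=1.7,fy=1.7)
im=optics.read_camera("scene")[84:204,280:420]; im=cv2.resize(im,None,fx=2.5,fy=2.5)
H=max(w.shape[0],im.shape[0]); pad=lambda a:cv2.copyMakeBorder(a,0,H-a.shape[0],0,0,cv2.BORDER_CONSTANT)
cv2.imwrite("pics/s6.png",np.hstack([pad(w),pad(im)]))
T=[.434,-.312,.27]; print("tube hover (offset)",go(T,-1.377+np.pi/2))
optics.read_camera("top"); print(spotter.find_in("top","tube_rest"),spotter.find_in("top","tube"))
```

```text
[320 193] [0.4499 0.2023 1.7184 0.     1.2227 0.709 ]
tube hover (offset) (array([-0.6349,  0.1623, -0.0754]), array([ 0.01 , -0.005, -0.453]))
[{'pixel': [432.7, 241.6], 'confidence': 0.87}] [{'pixel': [449.4, 300.6], 'confidence': 0.84}, {'pixel': [423.4, 188.7], 'confidence': 0.69}, {'pixel': [432.6, 230.5], 'confidence': 0.6}]
```

View pics/s6.png

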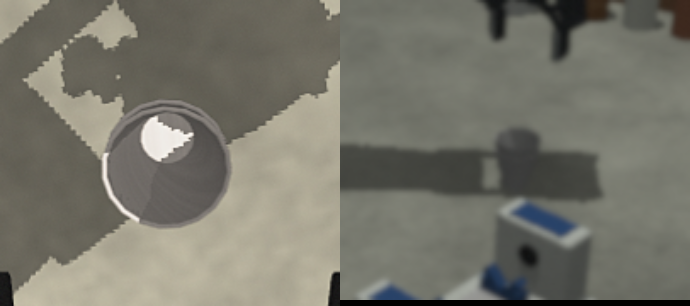

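>>> {"name": "drive_tool", "arguments": {"angular": [[0,0,-0.04],[0,0,-0.09],[0,0,-0.14],[0,0,-0.19],[0,0,-0.24],[0,0,-0.29],[0,0,-0.34],[0,0,-0.39],[0,0,-0.44],[0,0,-0.453]], "xyz": [[-0.025,0.006,-0.015],[-0.065,0.016,-0.035],[-0.11,0.028,-0.05],[-0.155,0.04,-0.065],[-0.2,0.051,-0.075],[-0.245,0.063,-0.075],[-0.29,0.074,-0.075],[-0.335,0.086,-0.075],[-0.38,0.097,-0.075],[-0.425,0.109,-0.075]], "hand": [0,0,0,0,0,0,0,0,0,0]}}

```text
clock: 10.3
position: [0.4323, -0.0982, 0.2647]
tcp_rot: [-0.001, 0.635, 0.773, -0.0]
ft_force: [1.4, -0.1, -0.7]
finger_gap: 0.0855
grasp_force: 0.0
```

Run:
```python
from h import *
np.set_printoptions(precision=4,suppress=True)
print(go([.434,-.312,.25],.194))
```

```text
(array([-0.2101, -0.0398,  0.0143]), array([-0.002, -0.002,  0.001]))
```

>>> {"name": "drive_tool", "arguments": {"angular": [[0,0,0],[0,0,0],[0,0,0],[0,0,0],[0,0,0],[0,0,0],[0,0,0]], "xyz": [[-0.04,-0.008,0],[-0.085,-0.016,0],[-0.13,-0.025,0.005],[-0.175,-0.033,0.014],[-0.21,-0.04,0.014],[-0.21,-0.04,0.014],[-0.21,-0.04,0.014]], "hand": [0,0,0,0,0,0,0]}}

```text
clock: 11.0
position: [0.4338, -0.3104, 0.2502]
tcp_rot: [-0.002, 0.636, 0.772, 0.0]
ft_force: [-0.4, 1.2, 0.4]
finger_gap: 0.0856
grasp_force: 0.0
```

Run:
```python
from h import *
np.set_printoptions(precision=4,suppress=True)
s=manip.get_state(); im=optics.read_camera("wrist"); cv2.imwrite("pics/w7.png",im)
print(s["position"],s["clock"],s["tcp_rot"],s["joint_pos"])
for t in ["tube","tube_rest"]:
    print(t,[(np.round(f["pixel"]).tolist(),round(f["confidence"],2)) for f in spotter.find_in("wrist",t)][:3])
```

```text
[ 0.4338 -0.3104  0.2502] 11.0 [-0.0021  0.636   0.7717  0.0005] [-0.8438  0.0962  1.7148  0.0003  1.3348 -1.0361]
tube [([150.0, 163.0], 0.96), ([433.0, 180.0], 0.8), ([316.0, 175.0], 0.58)]
tube_rest [([334.0, 172.0], 0.6)]
```

View pics/w7.png

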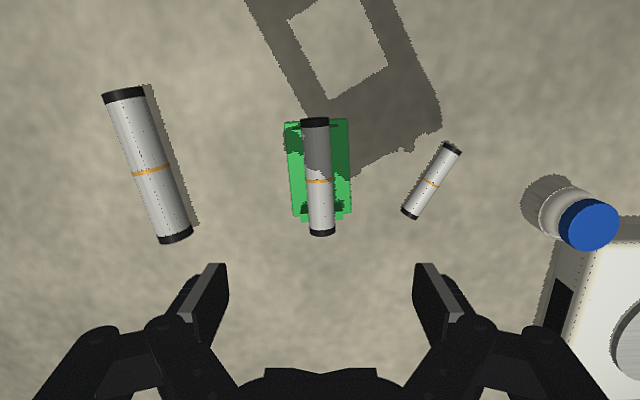

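The wrist view shows the tube in the green rest from about (315,120) to (322,233), with its brass ring at (319,181). The large decoy is to the left and the small one to the right.

Run:
```python
from h import *
np.set_printoptions(precision=4,suppress=True)
s=manip.get_state()
e1,e2=atz("wrist",(315,118),.056,s),atz("wrist",(321.5,231),.056,s); d=e2-e1
m=atz("wrist",(319,181),.056,s)
ang=np.arctan2(d[1],d[0]); print(e1,e2,np.linalg.norm(d),(e1+e2)/2,m,ang)
P=np.array([m[0],m[1],.048]); print(go(P,ang+np.pi/2,s), rot(s["tcp_rot"]))
```

```text
[ 0.4188 -0.254   0.056 ] [ 0.4474 -0.3666  0.056 ] 0.11609956226613473 [ 0.4331 -0.3103  0.056 ] [ 0.4343 -0.3135  0.056 ] -1.3215637158942475
(array([-0.0046, -0.0011,  0.2036]), array([-0.001, -0.002, -0.054])) [[-0.194   0.981  -0.0009]
 [ 0.981   0.194   0.0014]
 [ 0.0015 -0.0006 -1.    ]]
```

>>> {"name": "drive_tool", "arguments": {"angular": [[0,0,-0.03],[0,0,-0.054],[0,0,-0.054],[0,0,-0.054],[0,0,-0.054],[0,0,-0.054],[0,0,-0.054],[0,0,-0.054],[0,0,-0.054]], "xyz": [[-0.004,-0.001,0.02],[-0.004,-0.001,0.05],[-0.004,-0.001,0.085],[-0.004,-0.001,0.12],[-0.004,-0.001,0.15],[-0.004,-0.001,0.175],[-0.004,-0.001,0.195],[-0.004,-0.001,0.203],[-0.004,-0.001,0.203]], "hand": [0,0,0,0,0,0,0,0,0]}}

```text
clock: 12.05
position: [0.4343, -0.3132, 0.0485]
tcp_rot: [-0.001, 0.614, 0.79, 0.0]
ft_force: [-0.4, -0.1, -0.1]
finger_gap: 0.0857
grasp_force: 0.0
```

>>> {"name": "drive_tool", "arguments": {"angular": [[0,0,0],[0,0,0],[0,0,0],[0,0,0],[0,0,0],[0,0,0],[0,0,0],[0,0,0],[0,0,0]], "xyz": [[0,0,0],[0,0,0],[0,0,0],[0,0,0],[0,0,0],[0,0,0],[0,0,0],[0,0,0],[0,0,0]], "hand": [0.3,0.5,0.65,0.8,0.9,0.9,0.9,0.9,0.9]}}

```text
clock: 12.95
position: [0.4341, -0.3155, 0.0504]
tcp_rot: [0.0, 0.614, 0.789, -0.001]
ft_force: [-5.7, -0.3, 8.1]
finger_gap: 0.0263
grasp_force: 58.4
```

Run:
```python
from h import *
np.set_printoptions(precision=4,suppress=True)
s=manip.get_state(); print(s["position"],s["ft_force"],s["moment"],s["finger_gap"],s["grasp_force"],s["clock"],s["joint_pos"])
im=optics.read_camera("wrist"); cv2.imwrite("pics/w8.png",im)
```

```text
[ 0.4341 -0.3155  0.0504] [-5.7166 -0.3075  8.0786] [0.0165 0.8113 0.0969] 0.026284047645341764 58.43885064125061 12.95 [-0.8489  0.3794  1.8324 -0.0017  0.9295 -1.0964]
```

View pics/w8.png

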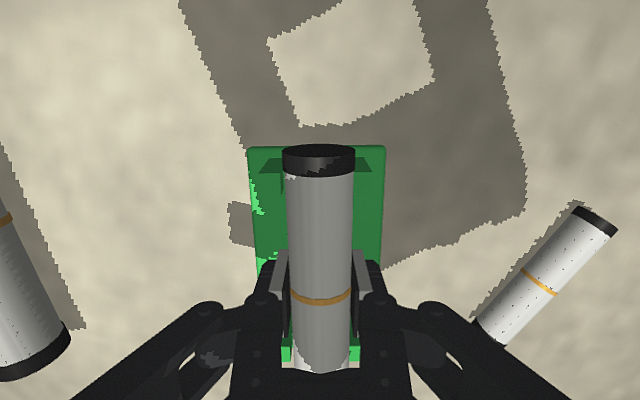

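The tube is gripped at its brass ring, which shows at about (321,300). I'll lift it first, then work out the hover over the cradle.

>>> {"name": "drive_tool", "arguments": {"angular": [[0,0,0],[0,0,0],[0,0,0],[0,0,0],[0,0,0],[0,0,0],[0,0,0],[0,0,0]], "xyz": [[0,0,-0.005],[0,0,-0.02],[0,0,-0.05],[0,0,-0.09],[0,0,-0.13],[0,0,-0.17],[0,0,-0.2],[0,0,-0.2]], "hand": [0.9,0.9,0.9,0.9,0.9,0.9,0.9,0.9]}}

```text
clock: 13.8
position: [0.4365, -0.3166, 0.2558]
tcp_rot: [0.005, 0.614, 0.789, -0.001]
ft_force: [0.8, -0.6, -1.9]
finger_gap: 0.026
grasp_force: 59.3
```

Run:
```python
from h import *
np.set_printoptions(precision=4,suppress=True)
s=manip.get_state(); Rt=rot(s["tcp_rot"]); p=np.array(s["position"])
im=optics.read_camera("wrist"); hsv=cv2.cvtColor(im,cv2.COLOR_BGR2HSV)
m=cv2.inRange(hsv,(10,110,90),(28,255,255)); m[:, :250]=0; m[:,390:]=0; m[:240]=0
ys,xs=np.nonzero(m); print(len(xs),xs.mean(),ys.mean(), ys[abs(xs-320)<4].mean(), xs.min(),xs.max())
row=ys[abs(xs-320)<4].mean()
for a in (.0,.004,.008): print("axis ahead",a,"tube x in tool", (Rt.T@(atz("wrist",(xs.mean(),row),p[2]-a+.014,s)-p)))
print(s["finger_gap"],s["ft_force"],s["moment"])
print(go([.602,-.010,.32],-.256,s))
```

```text
359 320.1866295264624 298.924791086351 301.9375 291 350
axis ahead 0.0 tube x in tool [ 0.0077 -0.     -0.0141]
axis ahead 0.004 tube x in tool [ 0.0047 -0.     -0.01  ]
axis ahead 0.008 tube x in tool [ 0.0017 -0.     -0.006 ]
0.026035684640431014 [ 0.8147 -0.6027 -1.8522] [-0.0054  0.0142 -0.0206]
(array([ 0.2559,  0.2361, -0.0654]), array([0.007, 0.008, 0.504]))
```

>>> {"name": "drive_tool", "arguments": {"angular": [[0,0,0.03],[0,0,0.08],[0,0,0.14],[0,0,0.2],[0,0,0.27],[0,0,0.34],[0,0,0.41],[0,0,0.47],[0,0,0.504],[0,0,0.504]], "xyz": [[0.015,0.014,-0.01],[0.04,0.037,-0.025],[0.07,0.065,-0.04],[0.1,0.092,-0.055],[0.13,0.12,-0.065],[0.16,0.148,-0.065],[0.19,0.175,-0.065],[0.22,0.203,-0.065],[0.245,0.226,-0.065],[0.256,0.236,-0.065]], "hand": [0.9,0.9,0.9,0.9,0.9,0.9,0.9,0.9,0.9,0.9]}}

```text
clock: 14.85
position: [0.6003, -0.0055, 0.312]
tcp_rot: [-0.002, 0.791, 0.612, -0.001]
ft_force: [-0.6, -0.1, -1.3]
finger_gap: 0.0262
grasp_force: 59.3
```

>>> {"name": "drive_tool", "arguments": {"angular": [[0,0,0],[0,0,0]], "xyz": [[0,0,0],[0,0,0]], "hand": [0.9,0.9]}}

```text
clock: 15.05
position: [0.5997, -0.009, 0.313]
tcp_rot: [-0.001, 0.791, 0.611, -0.001]
ft_force: [0.3, -0.5, -2.5]
finger_gap: 0.0262
grasp_force: 59.3
```

Run:
```python
from h import *
np.set_printoptions(precision=4,suppress=True)
def blobs(im):
    hsv=cv2.cvtColor(im,cv2.COLOR_BGR2HSV); m=cv2.inRange(hsv,(100,110,40),(125,255,255))
    n,l,st,c=cv2.connectedComponentsWithStats(m); return [(st[i].tolist(),np.round(c[i],1)) for i in range(1,n) if st[i][4]>60]
S=[]
for i in range(4):
    s=manip.get_state(); im=optics.read_camera("wrist"); S.append(s["position"]); b=blobs(im)
    print(s["position"],s["tcp_rot"])
cv2.imwrite("pics/w9.png",im)
for x in b: print("w9",x)
for x in blobs(cv2.imread("pics/w1.png")): print("w1",x)
for x in blobs(cv2.imread("pics/top0.png")): print("top",x)
```

```text
[ 0.5997 -0.009   0.313 ] [-0.0007  0.7914  0.6114 -0.0011]
[ 0.5998 -0.0096  0.3134] [-0.0005  0.7917  0.6109 -0.0008]
[ 0.5999 -0.0099  0.3137] [-0.0003  0.7919  0.6106 -0.0006]
[ 0.6   -0.01   0.314] [-0.0001  0.792   0.6105 -0.0004]
w9 ([197, 18, 77, 35, 2613], array([235.8,  35. ]))
w9 ([227, 95, 49, 13, 615], array([251. , 100.9]))
w9 ([233, 164, 46, 17, 678], array([255.2, 171.2]))
w9 ([218, 224, 64, 25, 1489], array([249.7, 235.5]))
w1 ([283, 44, 94, 42, 3693], array([329.2,  64.4]))
w1 ([300, 128, 56, 18, 919], array([327.2, 135.9]))
w1 ([302, 205, 51, 22, 502], array([325.7, 218.3]))
w1 ([291, 281, 74, 26, 1875], array([327.2, 293.4]))
top ([417, 126, 19, 18, 267], array([426.4, 134.7]))
top ([263, 174, 17, 26, 249], array([271.2, 186.3]))
top ([290, 187, 9, 19, 76], array([293.6, 196.8]))
top ([337, 192, 15, 25, 250], array([344.1, 204. ]))
top ([318, 194, 9, 19, 84], array([322. , 203.2]))
```

Run:
```python
from h import *
np.set_printoptions(precision=4,suppress=True)
s=manip.get_state(); im=cv2.imread("pics/w9.png")
hsv=cv2.cvtColor(im,cv2.COLOR_BGR2HSV); m=cv2.inRange(hsv,(100,110,40),(125,255,255)); n,l,st,c=cv2.connectedComponentsWithStats(m)
C=[]
for i in range(1,n):
    if st[i][4]<60: continue
    z=.1 if st[i][4]>1000 else .066
    pts=np.argwhere(l==i)[:,::-1]; W=np.array([atz("wrist",q,z,s)[:2] for q in pts])
    r=cv2.minAreaRect((W*1000).astype(np.float32)); print(z,np.round(r,1) if 0 else r, W.mean(0)); 
    if z==.1: C.append(np.array(r[0])/1000)
d=C[1]-C[0]; ctr=(C[0]+C[1])/2; ang=np.arctan2(d[1],d[0]); print("centre",ctr,np.linalg.norm(d),ang, "pol y ang",ang+np.pi/2)
Rt=rot(s["tcp_rot"]); print("tool y ang",np.arctan2(Rt[1,1],Rt[0,1]))
# ring in tool
hs=m2=cv2.inRange(hsv,(10,110,90),(28,255,255)); m2[:, :250]=0; m2[:,390:]=0; m2[:240]=0
ys,xs=np.nonzero(m2); row=ys[abs(xs-320)<4].mean(); print("ring",xs.mean(),row,Rt.T@(atz("wrist",(xs.mean(),row),s["position"][2]+.010,s)-s["position"]))
x=Rt[:,0]; P=np.r_[ctr,0.2]-.004*np.array([x[0],x[1],0]); print(go(P,ang+np.pi/2,s))
```

```text
0.1 ((557.0225830078125, 136.51564025878906), (29.10292625427246, 70.04733276367188), 74.65013885498047) [0.5573 0.1366]Traceback (most recent call last):
  File "<stdin>", line 9, in <module>
  File "h.py", line 17, in atz
    p,d=ray(n,px,st); return p+d*(z-p[2])/d[2]
        ~~~^^^^^^^^^
  File "h.py", line 13, in ray
    c,Rc,p=campose(n,st); K=np.array(c["intrinsics"],float)
           ~~~~~~~^^^^^^
  File "h.py", line 6, in campose
    c=optics.camera_info(n)
ValueError: time passes only in moves, steps and waits
```

Too many `camera_info` queries in one script, so I'll cache the calibration.

```bash
sed -i 's/    c=optics.camera_info(n)/    c=_C.setdefault(n,None) or _C.update({n:optics.camera_info(n)}) or _C[n]/; s/^def rot/_C={}\ndef rot/' h.py
cat > m.py <<'E'
from h import *
np.set_printoptions(precision=4,suppress=True)
s=manip.get_state(); im=cv2.imread("pics/w9.png")
hsv=cv2.cvtColor(im,cv2.COLOR_BGR2HSV); m=cv2.inRange(hsv,(100,110,40),(125,255,255)); n,l,st,c=cv2.connectedComponentsWithStats(m)
C=[]
for i in range(1,n):
    if st[i][4]<60: continue
    z=.1 if st[i][4]>1000 else .066
    pts=np.argwhere(l==i)[:,::-1]; W=np.array([atz("wrist",q,z,s)[:2] for q in pts])
    r=cv2.minAreaRect((W*1000).astype(np.float32)); print(z,r,W.mean(0))
    if z==.1: C.append(np.array(r[0])/1000)
d=C[1]-C[0]; ctr=(C[0]+C[1])/2; ang=np.arctan2(d[1],d[0]); print("centre",ctr,np.linalg.norm(d),ang, "pol y ang",ang+np.pi/2)
Rt=rot(s["tcp_rot"]); print("tool y ang",np.arctan2(Rt[1,1],Rt[0,1]))
m2=cv2.inRange(hsv,(10,110,90),(28,255,255)); m2[:, :250]=0; m2[:,390:]=0; m2[:240]=0
ys,xs=np.nonzero(m2); row=ys[abs(xs-320)<4].mean(); print("ring",xs.mean(),row,Rt.T@(atz("wrist",(xs.mean(),row),s["position"][2]+.010,s)-s["position"]))
x=Rt[:,0]; P=np.r_[ctr,0.2]-.004*np.array([x[0],x[1],0]); print(go(P,ang+np.pi/2,s))
E
python3 m.py
```

```text
0.1 ((557.0225830078125, 136.51564025878906), (29.10292625427246, 70.04733276367188), 74.65013885498047) [0.5573 0.1366]
0.066 ((545.3518676757812, 76.9588623046875), (12.545673370361328, 52.33612060546875), 74.94645690917969) [0.5453 0.0771]
0.066 ((525.1302490234375, 0.5281686782836914), (19.048288345336914, 52.86974334716797), 75.1445083618164) [0.5252 0.0016]
0.1 ((504.4621887207031, -61.242454528808594), (29.67593002319336, 69.84254455566406), 74.80058288574219) [ 0.5046 -0.0608]
centre [0.5307 0.0376] 0.204623701221625 -1.8305719057557548 pol y ang -0.25977557896085823
tool y ang -0.2576410784173281
ring 319.8542857142857 301.8723404255319 [ 0.0045 -0.0006 -0.01  ]
(array([ 0.0244, -0.0791,  0.1142]), array([-0.   ,  0.   ,  0.002]))
```

```bash
sed 's/w9.png/w1.png/; s/^s=manip.*im=/s=dict(manip.get_state()); s["position"]=np.array([.5257,.0385,.249]); im=/' m.py > m1.py; python3 m1.py 2>&1 | head -6
```

```text
m1.py:15: RuntimeWarning: Mean of empty slice.
  ys,xs=np.nonzero(m2); row=ys[abs(xs-320)<4].mean(); print("ring",xs.mean(),row,Rt.T@(atz("wrist",(xs.mean(),row),s["position"][2]+.010,s)-s["position"]))
  ret = ret.dtype.type(ret / rcount)
0.1 ((557.5825805664062, 134.0228271484375), (29.346818923950195, 70.12013244628906), 74.9957504272461) [0.5576 0.1344]
0.066 ((542.1832885742188, 76.73036193847656), (15.512441635131836, 50.346439361572266), 75.26444244384766) [0.5422 0.0774]
```

```bash
python3 m1.py 2>/dev/null | sed -n 3,5p
```

```text
0.066 ((521.5822143554688, -0.43637657165527344), (22.05630111694336, 50.37238693237305), 70.35842895507812) [ 0.5205 -0.0011]
0.1 ((505.4112854003906, -63.93387222290039), (28.588584899902344, 69.89984893798828), 75.19204711914062) [ 0.5054 -0.0637]
centre [0.5315 0.035 ] 0.20471614217079653 -1.8284858047899597 pol y ang -0.25768947799506314
```

>>> {"name": "drive_tool", "arguments": {"angular": [[0,0,0],[0,0,0],[0,0,0],[0,0,0],[0,0,0],[0,0,0],[0,0,0],[0,0,0],[0,0,0],[0,0,0]], "xyz": [[0.008,-0.025,0.01],[0.018,-0.055,0.03],[0.0245,-0.0785,0.06],[0.0245,-0.0785,0.09],[0.0245,-0.0785,0.12],[0.0245,-0.0785,0.15],[0.0245,-0.0785,0.175],[0.0245,-0.0785,0.2],[0.0245,-0.0785,0.2],[0.0245,-0.0785,0.2]], "hand": [0.9,0.9,0.9,0.9,0.9,0.9,0.9,0.9,0.9,0.9]}}

```text
clock: 16.25
position: [0.5307, 0.0344, 0.1147]
tcp_rot: [-0.0, 0.792, 0.611, -0.0]
ft_force: [0.2, 0.3, -1.4]
finger_gap: 0.0264
grasp_force: 59.7
```

>>> {"name": "drive_tool", "arguments": {"angular": [[0,0,0],[0,0,0],[0,0,0],[0,0,0],[0,0,0],[0,0,0]], "xyz": [[0,0,0.005],[0,0,0.01],[0,0,0.015],[0,0,0.02],[0,0,0.024],[0,0,0.024]], "hand": [0.9,0.9,0.9,0.9,0.9,0.9]}}

```text
clock: 16.85
position: [0.5301, 0.0351, 0.0895]
tcp_rot: [-0.001, 0.792, 0.611, -0.001]
ft_force: [0.8, 0.4, -2.3]
finger_gap: 0.0264
grasp_force: 59.7
```

```bash
cat > f.py <<'E'
from h import *
np.set_printoptions(precision=4,suppress=True)
F=[];M=[]
for i in range(5):
    s=manip.get_state(); F.append(s["ft_force"]); M.append(s["moment"]); optics.read_camera("top")
Rt=rot(s["tcp_rot"]); F=np.array(F); print("z",s["position"],"t",s["clock"],"gap",s["finger_gap"],s["grasp_force"],"rpy",R.from_matrix(Rt).as_rotvec())
print("F tool",(F@Rt).mean(0),"last",F[-1]@Rt,"M tool",(np.array(M)@Rt).mean(0))
E
python3 f.py
```

```text
z [0.5309 0.035  0.0904] t 17.05 gap 0.026280992171240365 59.668840169906616 rpy [2.4867 1.9196 0.0003]
F tool [0.378  0.1103 2.0535] last [0.0104 0.0912 1.6622] M tool [ 0.0044 -0.0274 -0.0057]
```

>>> {"name": "drive_tool", "arguments": {"angular": [[0,0,0],[0,0,0],[0,0,0],[0,0,0]], "xyz": [[0,0,0.004],[0,0,0.008],[0,0,0.01],[0,0,0.01]], "hand": [0.9,0.9,0.9,0.9]}}

```text
clock: 17.5
position: [0.5303, 0.035, 0.0797]
tcp_rot: [-0.0, 0.792, 0.611, -0.0]
ft_force: [-0.1, 0.7, -4.3]
finger_gap: 0.0261
grasp_force: 59.7
```

>>> {"name": "drive_tool", "arguments": {"angular": [[0,0,0],[0,0,0],[0,0,0]], "xyz": [[0,0,0.0015],[0,0,0.003],[0,0,0.003]], "hand": [0.9,0.9,0.9]}}

```text
clock: 17.8
position: [0.5306, 0.035, 0.0771]
tcp_rot: [-0.0, 0.792, 0.611, -0.0]
ft_force: [0.0, -0.5, -2.0]
finger_gap: 0.0262
grasp_force: 59.7
```

>>> {"name": "drive_tool", "arguments": {"angular": [[0,0,0],[0,0,0],[0,0,0]], "xyz": [[0,0,0.001],[0,0,0.002],[0,0,0.002]], "hand": [0.9,0.9,0.9]}}

```text
clock: 18.1
position: [0.5307, 0.035, 0.0752]
tcp_rot: [-0.0, 0.792, 0.611, -0.0]
ft_force: [-0.1, -0.0, -2.5]
finger_gap: 0.0266
grasp_force: 59.7
```

>>> {"name": "drive_tool", "arguments": {"angular": [[0,0,0],[0,0,0],[0,0,0]], "xyz": [[0,0,0.001],[0,0,0.002],[0,0,0.002]], "hand": [0.9,0.9,0.9]}}

```text
clock: 18.4
position: [0.5309, 0.035, 0.0737]
tcp_rot: [0.0, 0.792, 0.611, 0.0]
ft_force: [-2.8, 0.1, 4.6]
finger_gap: 0.026
grasp_force: 60.4
```

>>> {"name": "drive_tool", "arguments": {"angular": [[0,0,0],[0,0,0],[0,0,0]], "xyz": [[0,0,0.001],[0,0,0.001],[0,0,0.001]], "hand": [0.9,0.9,0.9]}}

```text
clock: 18.7
position: [0.531, 0.035, 0.0728]
tcp_rot: [0.0, 0.792, 0.611, 0.0]
ft_force: [-3.0, 0.5, 6.2]
finger_gap: 0.0259
grasp_force: 60.4
```

```bash
python3 f.py
```

```text
z [0.531  0.035  0.0728] t 18.9 gap 0.026249455413558047 60.42163789272308 rpy [2.4868 1.9193 0.0006]
F tool [-0.0692 -3.0842 -5.7887] last [ 0.1553 -2.8706 -5.4515] M tool [ 0.4513 -0.0734  0.2247]
```

>>> {"name": "drive_tool", "arguments": {"angular": [[0,0,0.006],[0,0,0.006],[0,0,0.006]], "xyz": [[0,-0.0007,0],[0,-0.0007,0],[0,-0.0007,0]], "hand": [0.9,0.9,0.9]}}

```text
clock: 19.25
position: [0.5308, 0.035, 0.073]
tcp_rot: [0.001, 0.793, 0.609, 0.001]
ft_force: [-1.3, -0.1, 5.5]
finger_gap: 0.0261
grasp_force: 60.5
```

```bash
python3 f.py
```

```text
z [0.5308 0.035  0.073 ] t 19.45 gap 0.02614041345143289 60.45719861984253 rpy [2.4916 1.9114 0.0017]
F tool [-0.0477 -1.3489 -5.2764] last [ 0.2052 -0.9368 -4.9842] M tool [ 0.2404 -0.0756  0.1353]
```

>>> {"name": "drive_tool", "arguments": {"angular": [[0,0,0.008],[0,0,0.008],[0,0,0.008]], "xyz": [[0,-0.0006,0.001],[0,-0.0006,0.002],[0,-0.0006,0.002]], "hand": [0.9,0.9,0.9]}}

```text
clock: 19.8
position: [0.5307, 0.035, 0.0713]
tcp_rot: [0.001, 0.796, 0.606, 0.001]
ft_force: [-1.2, 0.5, 6.6]
finger_gap: 0.0263
grasp_force: 60.7
```

```bash
python3 f.py
```

```text
z [0.5307 0.035  0.0714] t 20.0 gap 0.026227424994382985 60.681188106536865 rpy [2.4982 1.9015 0.0027]
F tool [-0.2657 -1.0875 -6.8   ] last [-0.9227 -0.926  -7.9677] M tool [ 0.1932 -0.0725 -0.0846]
```

>>> {"name": "drive_tool", "arguments": {"angular": [[0,0,-0.003],[0,0,-0.003],[0,0,-0.003],[0,0,-0.003],[0,0,-0.003]], "xyz": [[0,-0.0004,0.0015],[0,-0.0004,0.003],[0,-0.0004,0.0045],[0,-0.0004,0.0052],[0,-0.0004,0.0052]], "hand": [0.9,0.9,0.9,0.9,0.9]}}

```text
clock: 20.55
position: [0.5307, 0.0351, 0.0666]
tcp_rot: [0.001, 0.795, 0.607, 0.001]
ft_force: [-2.2, 0.0, 10.8]
finger_gap: 0.0262
grasp_force: 60.8
```

```bash
python3 f.py
```

```text
z [0.5307 0.035  0.0667] t 20.75 gap 0.026136517227082726 60.822713971138 rpy [2.4951 1.9047 0.0034]
F tool [ -0.6957  -1.953  -10.1417] last [ -0.7318  -2.093  -10.408 ] M tool [ 0.3072 -0.1115  0.087 ]
```

>>> {"name": "drive_tool", "arguments": {"angular": [[0,0,0.002],[0,0,0.002],[0,0,0.002],[0,0,0.002]], "xyz": [[0,-0.0006,0.0006],[0,-0.0009,0.0012],[0,-0.0009,0.0012],[0,-0.0009,0.0012]], "hand": [0.9,0.9,0.9,0.9]}}

```text
clock: 21.2
position: [0.5306, 0.0351, 0.066]
tcp_rot: [0.002, 0.795, 0.606, 0.002]
ft_force: [-0.6, -0.1, 11.0]
finger_gap: 0.0264
grasp_force: 61.1
```

```bash
python3 f.py
python3 - <<'E'
from h import *
np.set_printoptions(precision=4,suppress=True)
s=manip.get_state(); im=optics.read_camera("wrist"); cv2.imwrite("pics/w10.png",im); hsv=cv2.cvtColor(im,cv2.COLOR_BGR2HSV)
m2=cv2.inRange(hsv,(10,110,90),(28,255,255)); m2[:, :250]=0; m2[:,390:]=0; m2[:240]=0
ys,xs=np.nonzero(m2); print("ring",xs.mean(),ys[abs(xs-320)<4].mean())
# far tube end ring (dark) along column 320, and blue blobs
g=im[:,312:328].mean(axis=(1,2)); print("col profile",g[60:200:4].round().astype(int))
m=cv2.inRange(hsv,(100,110,40),(125,255,255)); n,l,st,c=cv2.connectedComponentsWithStats(m)
print([st[i].tolist() for i in range(1,n) if st[i][4]>60])
E
```

```text
z [0.5306 0.0351 0.0659] t 21.4 gap 0.02639924715193455 61.14873647689819 rpy [2.4956 1.9015 0.0053]
F tool [ -0.6766  -0.4543 -10.9503] last [ -0.8084  -0.2521 -11.6088] M tool [ 0.1026 -0.145  -0.0636]
ring 320.52100840336135 302.4186046511628
col profile [ 67  65 144 140 134 127 121 107  63  33  20 149 148 148 149 149 150 151
 150 150 126  18  22  21  21  30  29  29  29  21 121 121 122 121 121]
[[162, 0, 311, 69, 20164], [259, 161, 27, 49, 1118], [353, 160, 27, 49, 1128], [281, 316, 12, 47, 310], [349, 322, 12, 39, 260]]
```

Run:
```python
from h import *
s=manip.get_state(); print(s["position"],s["ft_force"],s["grasp_force"],s["clock"])
print(close_job())
```

```text
[0.53058771 0.03506872 0.06592621] [-0.26800672 -0.83750607 10.15310428] 61.14936947822571 21.5
the job is handed in; nothing more can be done
None
```

I handed the job in at 21.5 s: the cup is nested in the bench cup, and the tube is held in the V, bearing on both flanks with about 11 N of push and the cradle about 8 mm down (an estimate from tool height and push force); the hand-in returned no verdict.

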